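# Switch the sorting chute to the other tray

## Task

The three steel balls waiting in the feed of the sorting chute belong in the other tray, not the one the seesaw gate is now tipped towards. Press down the raised end of the gate with a fingertip so that it rocks over its pivot, then push the stop aside so that all three balls run down into that other tray by themselves. Do not touch the balls, lift or shift the trays, or disturb the other things on the bench.

Things in the scene. Friction and masses are not known exactly. Their poses are not given: they have to be found in the camera images.
- chute: Sorting chute: fixed sheet-metal bench fixture. Origin on the table (height 0) straight below the gate's axle; x horizontal, away from the robot along the feed, y to the left, z up. Grey base plate x -75..235, y -120..120 mm, 8 mm thick. A delivery chute each side, 52 mm wide, runs from under the gate's end (y 85 mm) down over the tray's rim (y 167 mm), nothing of it above 105 mm.
- spout (a point): Lower end of the feed, on its floor, over the gate's middle (chute x 13.5, y 0, height 117 mm). The feed is a straight channel up from here along chute x, 36 mm wide, 30 mm inside, floor 127 mm high at the stop and 152 mm at its upper end (chute x 232 mm), walls 24 mm above the floor. A flared loading mouth on its upper end, from chute x 155 mm on, reaches 205 mm height.
- gate (a joint): Tilt of the seesaw gate (rad): +0.26 = left end (chute +y) fully down, balls run to the left tray; -0.26 = right end down. Open steel trough, 170 mm along chute y, 46 mm wide, on an axle along chute x, 85 mm above the table at chute x = y = 0. Top-heavy: it lies at one stop and, pressed past level, falls to the other by itself. Pressing a tab takes 0.5 to 1 N.
- tab_left (a point): Middle of the top of the gate's left thumb tab: flat steel, 38 mm (chute x) by 44 mm (chute y), 4 mm thick, folded out towards the robot from the top of the trough's front wall. Centre at chute x -43.5 mm. Raised: 149 mm high at chute y +48 mm; gate level: 135 mm; lowered: 117 mm at chute y +74 mm. Nothing near it is higher than its top but the feed.
- tab_right (a point): Middle of the top of the gate's right thumb tab, the mirror image of the left one: chute x -43.5 mm; raised: 149 mm high at chute y -48 mm; gate level: 135 mm; lowered: 117 mm at chute y -74 mm.
- stop (a joint): Travel of the stop (m): 0 = blade across the feed, holding the balls; 0.05 = pushed fully aside to the left (chute +y), feed open. All balls pass from about 0.04 on. It slides level against about 1.2 N of friction and stays where it is left. Starts between 0 and 0.005.
- stop_handle (a point): Middle of the stop's handle, an upright black knob, 16 mm diameter, 36 mm tall (173 to 209 mm above the table, this point 191 mm), on a thin neck on the stop's steel blade at chute x +75 mm and chute y = the joint value. Blade: 4 mm thick, 46 mm along y, top 164 mm high. Feed walls there are up to 152 mm high; the balls behind reach 155 (first) to 163 mm (last).
- ball0_center (a point): Centre of a steel ball, 25 mm diameter, 64 g, the first in the queue behind the stop (at the start at chute x about 90 mm, 142 mm high).
- ball1_center (a point): Centre of a steel ball, 25 mm diameter, 64 g, the second in the queue behind the stop (at the start at chute x about 116 mm, 146 mm high).
- ball2_center (a point): Centre of a steel ball, 25 mm diameter, 64 g, the third in the queue behind the stop (at the start at chute x about 142 mm, 151 mm high).
- tray_left: The left tray: a loose open grey plastic tray 130 mm (its x) by 170 mm (its y), 42 mm high, 3 mm walls, 0.7 kg, standing on the table under the left delivery chute, about +226 mm along chute y. Origin at the centre of its underside.
- tray_right: The right tray: a loose open grey plastic tray 130 mm (its x) by 170 mm (its y), 42 mm high, 3 mm walls, 0.7 kg, standing on the table under the right delivery chute, about -226 mm along chute y. Origin at the centre of its underside.
- can_a: Aerosol can with orange sleeve, 65 mm diameter, 186 mm tall, standing behind the left tray beside the feed. Origin at the centre of its underside. To be left alone.
- tape: Tape measure, 66 x 36 x 64 mm, standing in front of the chute on its left. Origin at the centre of its underside. To be left alone.
- torch: Inspection torch, 134 mm long, 33 mm diameter, lying in front of the chute on its right. Origin on its underside near its middle. To be left alone.
- gauge: Magnetic field indicator, an octagonal disc 63 mm across and 8 mm high with a rod handle along its x, 150 mm reach, lying behind the right tray. Origin under the disc's centre. To be left alone.
- pencil: Pencil, 180 mm long, lying on the right side of the table. Origin on its underside at its middle. To be left alone.
- vblock: Steel V-block, 75 x 60 x 56 mm, on the right side of the table. Origin at the centre of its underside. To be left alone.

How it is judged:
By the outcome, as a careful person would: the job done as asked, in the order asked, and still so for the second after the job is handed in, with the robot touching nothing.
It also fails if it takes over 42 s, if anything falls off the work surface, if the arm or the gripper's body presses on something with over 40 N, if the wrist force passes 120 N, or if a joint passes its speed limit or range.

## Robot

A 6-joint arm with a two-finger parallel gripper is mounted at the origin on the work surface. World frame = base frame: x ahead of the robot, y to its left, z up, the work surface at z = 0. Lengths are in m, angles in degrees, forces in N, time in s.
With the tool pointing down it reaches from about 0.3 to 0.75 m from the base axis. Payload 8.5 kg.
Tool frame: the origin (TCP) lies midway between the tips of the shut fingers; the grasp point (between the pads) lies 19 mm behind it; z points along the fingers, y is the direction in which the jaws open and shut (so a half turn about z gives the same grasp; the last joint's range is limited). The gripper opens to 85 mm and grips with 20 to 120 N. Pads are 22 mm wide; open, the fingers measure 114 mm over their backs; the gripper's body (76 mm by 85 mm) begins 54 mm behind the grasp point. The pads swing forward as they close: fully open they stand 13 mm farther back than shut.
Start: joints at [-88.024, 21.807, 74.336, -0, 83.858, -12.336], TCP at [0.136, -0.533, 0.231] pointing down, gripper open.
Joint ranges: [-178.18, 178.18], [-50.72, 133.34], [12.68, 142.11], [-81.47, 261.47], [9.98, 163.14], [-165.26, 165.26]. Speed limits (degrees/s): [136.94, 136.94, 180, 180, 180, 180].

## Interface

Orientations are given as a 3x3 rotation matrix whose columns are the frame's x, y, z axes.
In Python, from rig import env, viewer, ticket gives the robot as it stands. The module is installed in compiled form; this text tells all that it offers.
- The arm moves only by the shell command python3 -m pendant 'ROWS' [FORCE]. ROWS is JSON, a list of rows, each a list of 3 entries, a list of its own where there are three numbers: the shift along the world's x, y, z in mm, then the turn about the world's z in rad, then the opening, from -1 (shut) to 1 (fully open). A call has 1 to 12 rows; each row shifts and turns the pose as measured when the row begins; what a row does not reach is not made up. A row lasts 1/8 s, in which the tool goes at most 62.5 mm and 10.7 degrees, less where a joint would pass 70% of its speed; a pose out of reach is approached as far as the arm can. A call with a gripper value outside its range is refused whole. The fingers move at their own pace and stop on an object; FORCE is the grip in N (left out, the last holds). Time passes only in rows, so rows that do not move let the fingers close. It gives the time, the measured TCP pose, the force and the opening at its end, in the units of the state.
- env.observe(): the state, without advancing time (a new reading comes with each control period).
- viewer.get_image(name): name is "scene" or "top"; returns (picture, depth): 384x512x3 uint8, red, green, blue; 384x512 float32, m along the optical axis (not along the pixel's ray), 0 where there is no reading.
- viewer.camera_params(name): a dict with "fx", "fy", "cx", "cy" (pixels), "rvec" (rotation vector, rad) and "tvec" (3), from world to camera coordinates, as OpenCV has them. Camera axes: x right, y down, z forward; pixel columns grow to the right and rows downward; lengths in m; the calibration is good to about 2 mm. A picture is of the moment at which its call begins. camera_params takes no time and is no camera call.
- ticket.close_job(): hands the job in, once; it reports no verdict.
The state is a dict: "time_s": time; "q": joint angles; "qvel": joint speeds; "joint_efforts": joint torques, N m; "position": TCP position; "tool_rot": TCP orientation; "ft_force": force on the tool from outside, world axes, zero at the start; "wrist_torque": the same for the moment, N m; "grip_width": finger opening in m.
Only numpy, scipy, OpenCV 4.12 (cv2) and the standard library are available. Lean on these libraries where they do the work, as an engineer would, in place of code of your own. Each camera call takes 0.05 s, during which the arm holds its last target. There are 200 camera calls.

## Working session

There is one attempt and no reset: what is moved stays moved. The work goes in short steps, Python scripts to look and compute and a shell command to move; the robot and the scene stay as the last step left them, time stands still between calls to the robot, and variables do not carry over. Pictures are saved under pics/ and viewed, about 8 in all and at most 12, crops included, and the job is handed in when it is done.

```bash
mkdir -p pics && cat > h.py <<'E'
import numpy as np, cv2
from rig import env, viewer, ticket
def cam(n):
    p=viewer.camera_params(n); K=np.array([[p['fx'],0,p['cx']],[0,p['fy'],p['cy']],[0,0,1.]])
    R=cv2.Rodrigues(np.array(p['rvec'],float))[0]; return K,R,np.array(p['tvec'],float).ravel()
def cloud(n,d):
    K,R,t=cam(n); v,u=np.mgrid[:d.shape[0],:d.shape[1]]
    c=np.stack([(u-K[0,2])/K[0,0]*d,(v-K[1,2])/K[1,1]*d,d],-1); return (c-t)@R
def proj(n,P):
    K,R,t=cam(n); c=np.atleast_2d(P)@R.T+t; c=c@K.T; return c[:,:2]/c[:,2:]
def save(n,f):
    im,d=viewer.get_image(n); cv2.imwrite('pics/'+f+'.png',im[:,:,::-1]); np.savez('/tmp/'+f,im=im,d=d); return im,d
E
python3 - <<'E'
from h import *
for n in('scene','top'):
    im,d=save(n,n+'1'); print(n,[np.round(x,3).tolist() for x in cam(n)],(d>0).mean())
s=env.observe(); print(s['time_s'],s['position'],s['tool_rot'],s['ft_force'],s['grip_width'])
E
```

```text
scene [[[488.0, 0.0, 255.597], [0.0, 488.0, 189.773], [0.0, 0.0, 1.0]], [[-0.03, 0.999, 0.016], [0.701, 0.032, -0.712], [-0.712, -0.01, -0.702]], [0.158, -0.286, 1.882]] 0.9683176676432291
top [[[367.118, 0.0, 254.269], [0.0, 367.118, 186.643], [0.0, 0.0, 1.0]], [[0.004, -1.0, -0.005], [-0.996, -0.003, -0.087], [0.087, 0.005, -0.996]], [-0.129, 0.571, 1.201]] 0.9960530598958334
0.1 [ 0.13596426 -0.53266123  0.23077841] [[ 9.68959703e-01  2.47218716e-01 -1.98257289e-05]
 [ 2.47218534e-01 -9.68958884e-01  1.29499347e-03]
 [ 3.00936308e-04 -1.25969778e-03 -9.99999161e-01]] [ 0.22444492 -0.21546348  0.24886899] 0.08523055857718792
```

View pics/top1.png

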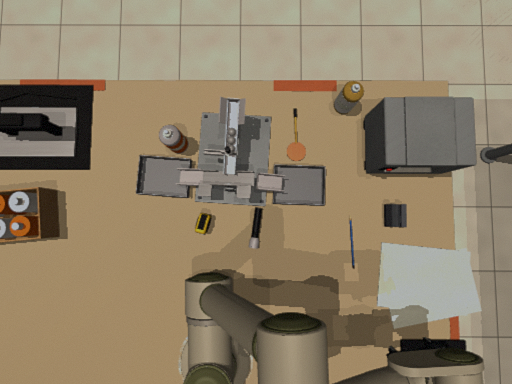

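View pics/scene1.png

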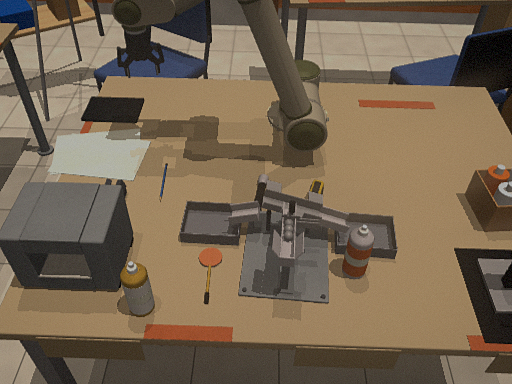

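The top view shows the chute at about (235,165), with trays at (165,176) and (298,185), and the robot below. The scene view looks from the far side. Next I'll use depth to find the chute pose and the gate tilt.

```bash
python3 - <<'E'
from h import *
f=np.load('/tmp/top1.npz'); im,d=f['im'],f['d']; P=cloud('top',d)
# base plate: grey pixels 4..14 mm high
roi=np.zeros(d.shape,bool); roi[95:215,130:335]=1
z=P[...,2]; hsv=cv2.cvtColor(im,cv2.COLOR_RGB2HSV)
pl=roi&(hsv[...,1]<60)&(z<.02)&(z>-.005); pl[:,:195]=0; pl[:,273:]=0
pts=P[pl][:,:2]; r=cv2.minAreaRect((pts*1000).astype(np.float32)); print('plate',pl.sum(),r,np.median(z[pl]),cv2.boxPoints(r).tolist())
table=P[220:235,300:330].reshape(-1,3); print('table z',np.median(table[:,2]))
np.set_printoptions(linewidth=250)
print((z[160:204:2,172:292:3]*1000).round().astype(int))
big=np.hstack([cv2.resize(im[90:215,130:335],None,fx=3.9,fy=3.9,interpolation=2)])
cv2.imwrite('pics/topz.png',big[:,:,::-1])
E
```

```text
plate 3909 ((700.0778198242188, -54.69024658203125), (241.17172241210938, 369.453125), 86.52833557128906) 0.007305736566030241 [[508.38818359375, -163.86871337890625], [877.163330078125, -186.24090576171875], [891.7674560546875, 54.48822021484375], [522.9923095703125, 76.86041259765625]]
table z -0.000975778589113225
[[   3    3    3    3    5   11   39   -4   -1    7   10    5    6    8    3    9    3    5  123  122  120  146   15    8   10    4    6    6    7    8    5    8    5    2    0   -1   -3    1   -3    1]
 [   3    5    3    4    1    5   36   -3   -2   12    5    8    7    5   11   11    7   11  124  127  120  142   12    9    8    4   11   10    7    6    7    8    5   -1    2    2   -2   -2   -2    3]
 [   1    4    6    2    5    4   30   -3    1   10    6   10    9    6    6    7    9    7  122  120  123  143   15    7    6    9   10    5    5    7    3    5   -5    1   39   40   43   39   -1    5]
 [   1    5    2    1    2    2   31   -1   -5    6    7   10    5    3    4    7    5    9  122  123  118  141    9    7    5    4    6   10   11    5   10    7   -1   -2 
[... 2985 characters left out ...]
 146  146  150  153  150    6   11   10    7    4   -1    1    1   -1    0    5    1    3]
 [  -1    2   -2   -3   -2   -3   -1   -3    5   15    3    3    8   10    6    7    3    4   13    4    4   12   11    8    7   10    9    6   14    5    5    8   -1   -4    2    0    0    1    2    3]
 [  -1   -1   -3    0   -1    0   -5   -2    1    7    6    6    6    9    6    8    1   11    2    3    7    7    8    8    9    6   11    8    8   11   11    3   -1   -2    3   -1    1    4    6    3]
 [   1   -2    0    1   -3   -2   -2    1   -2    0   -2   -5    0    3    5    9    7    8   11    9    6   11    7   11    7    6    9   10    9   11   15    7   -1   -2   45    2    2   -3    3    6]]
```

View pics/topz.png

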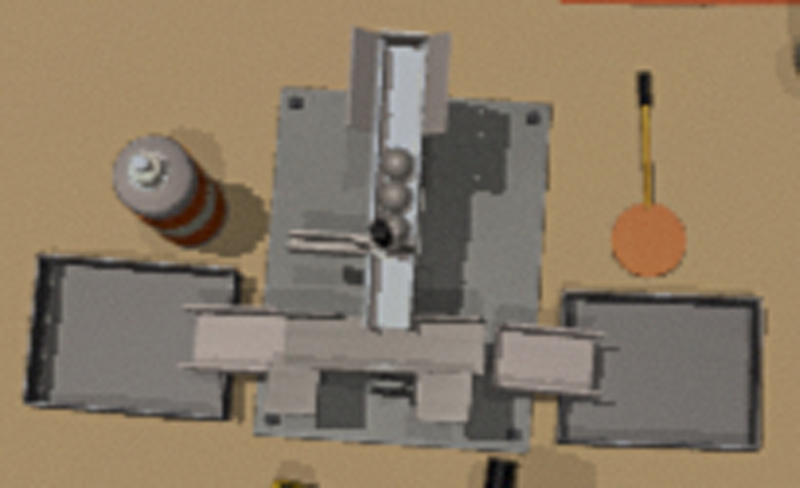

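The right tab (zoom 443,397) is at about 149 mm and so raised. The left tab (292,390) is at about 117 mm. The balls would run left now, so the target is the right tray and I press the right tab. The stop knob is at zoom (380,233). Next I'll fit the pose.

```bash
python3 - <<'E'
from h import *
f=np.load('/tmp/top1.npz'); im,d=f['im'],f['d']; P=cloud('top',d)
K,R,t=cam('top'); C=-R.T@t
def ray(uv,h):
    w=R.T@np.linalg.inv(K)@np.array([*uv,1.]); return C+w*(h-C[2])/w[2]
zc=[(282,88),(552,104),(530,450),(255,433)]  # far-left, far-right, near-right, near-left
W=np.array([ray(((x+.5)/3.9+130-.5,(y+.5)/3.9+90-.5),.008) for x,y in zc])
M=np.array([[.235,.12],[.235,-.12],[-.075,-.12],[-.075,.12]])
def fit(M,W):
    mc,wc=M.mean(0),W.mean(0); H=(M-mc).T@(W-wc); a=np.arctan2(H[0,1]-H[1,0],H[0,0]+H[1,1])
    Rr=np.array([[np.cos(a),-np.sin(a)],[np.sin(a),np.cos(a)]]); return a,Rr,wc-Rr@mc
a,Rr,o=fit(M,W[:,:2]); print('plate fit',np.degrees(a),o,((W[:,:2]-o)@Rr-M)*1000)
L=(P-np.r_[o,0]); xy=L[...,:2]@Rr; z=P[...,2]
def blob(n,m):
    print(n,m.sum(),'chute',(xy[m].mean(0)*1e3).round(1),'minmax',(xy[m].min(0)*1e3).round(),(xy[m].max(0)*1e3).round(),'world',P[m].mean(0).round(4))
near=(abs(xy[...,0]+.045)<.018)
blob('tabR',near&(abs(xy[...,1]+.048)<.04)&(z>.138)&(z<.165))
blob('tabL',near&(abs(xy[...,1]-.074)<.04)&(z>.105)&(z<.13))
hs=im.max(2); knob=(hs<50)&(abs(xy[...,0]-.075)<.04)&(abs(xy[...,1])<.05)&(z>.16)
blob('knob',knob)
for n,c,h in(('tabR',(-.0435,-.048),.149),('knob',(.075,0),.191)): print(n,'pred world',o+Rr@np.array(c), 'px',proj('top',np.r_[o+Rr@np.array(c),h]))
blob('feed',(xy[...,0]>.03)&(xy[...,0]<.06)&(abs(xy[...,1])<.03)&(z>.1))
E
```

```text
plate fit -3.438124494169334 [ 0.59048203 -0.05071321] [[-2.29617305 -0.62076711]
 [-1.81438972  0.24944407]
 [ 2.29401531  0.94590877]
 [ 1.81654745 -0.57458574]]
tabR 154 chute [-43.7 -47.8] minmax [-61. -68.] [-28. -27.] world [ 0.544  -0.0958  0.1493]
tabL 143 chute [-43.4  74.8] minmax [-60.  53.] [-27.  96.] world [0.5516 0.0266 0.1164]
knob 25 chute [72.2  4.9] minmax [67. -1.] [81. 11.] world [ 0.6628 -0.0502  0.204 ]
tabR pred world [ 0.54418173 -0.0960181 ] px [[243.6461655  191.99775122]]
knob pred world [ 0.66534704 -0.05521101] px [[229.4126655  149.38981288]]
feed 118 chute [44.8  2.1] minmax [ 30. -17.] [58. 18.] world [ 0.6353 -0.0513  0.1258]
```

The fit is consistent: the tabs land within 1 mm of nominal, the knob joint is about 3–5 mm, and tilt is +0.26. Press point is chute (-45,-60), world (0.542,-0.108). I'll move there with the fingers shut, high above it.

```bash
python3 -m pendant '[[[0,0,10],-0.15,-1],[[36,30,0],-0.16,-1],[[36,36,0],0,-1],[[36,38,0],0,-1],[[36,38,0],0,-1],[[36,38,0],0,-1],[[36,38,0],0,-1],[[36,38,0],0,-1],[[36,38,0],0,-1],[[36,38,0],0,-1],[[36,38,0],0,-1],[[36,38,0],0,-1]]' 20
```

```text
time_s: 1.6
position: [0.5396, -0.1112, 0.2371]
tool_rot: [[0.997, -0.078, -0.002], [-0.078, -0.997, 0.007], [-0.002, -0.007, -1.0]]
ft_force: [-0.3, -1.1, 0.4]
grip_width: 0.0001
```

```bash
python3 -m pendant '[[[2,3,-25],0,-1],[[0,0,-25],0,-1],[[0,0,-20],0,-1],[[0,0,0],0,-1]]' && python3 - <<'E'
from h import *
a,_=save('scene','s2'); b,_=save('top','t2')
A=cv2.resize(a[160:310,170:410],(720,450),interpolation=2)
cv2.imwrite('pics/s2z.png',A[:,:,::-1])
E
```

```text
time_s: 2.1
position: [0.5431, -0.1041, 0.1637]
tool_rot: [[0.997, -0.071, -0.004], [-0.071, -0.997, 0.009], [-0.005, -0.008, -1.0]]
ft_force: [-0.9, 0.2, 0.8]
grip_width: 0.0001
```

View pics/s2z.png

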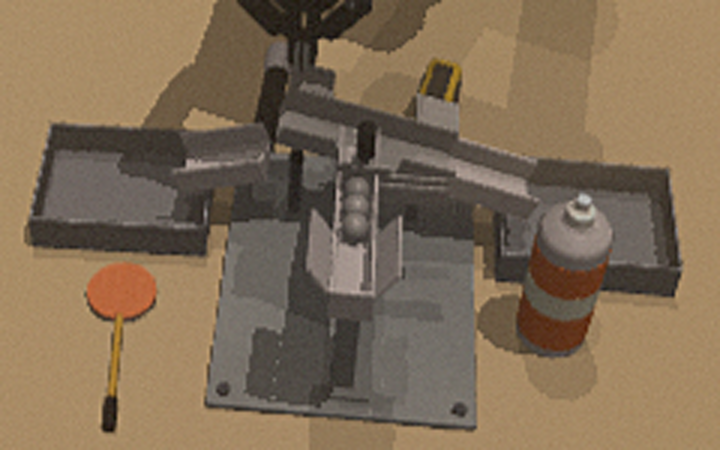

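The shut fingertip at (303,50) is right above the raised right tab at (315,80), and nothing else is near it. I'll press down gradually.

```bash
python3 -m pendant '[[[0,-4,-6],0,-1],[[0,0,-5],0,-1],[[0,0,-5],0,-1],[[0,0,-5],0,-1],[[0,0,-5],0,-1],[[0,0,-5],0,-1],[[0,0,-4],0,-1],[[0,0,-2],0,-1]]'
```

```text
time_s: 3.2
position: [0.5445, -0.1093, 0.1278]
tool_rot: [[0.997, -0.072, 0.002], [-0.072, -0.997, 0.006], [0.002, -0.006, -1.0]]
ft_force: [0.3, 0.3, -0.1]
grip_width: 0.0
```

```bash
python3 -m pendant '[[[0,0,30],0,-1],[[0,0,40],0,-1],[[0,0,35],0,-1],[[0,0,0],0,-1]]' && python3 - <<'E'
from h import *
a,_=save('scene','s3'); b,_=save('top','t3')
A=cv2.resize(a[160:310,170:410],(720,450),interpolation=2)
cv2.imwrite('pics/s3z.png',A[:,:,::-1])
E
```

```text
time_s: 3.7
position: [0.544, -0.109, 0.2352]
tool_rot: [[0.997, -0.072, 0.001], [-0.072, -0.997, 0.007], [0.001, -0.007, -1.0]]
ft_force: [0.4, -0.2, 0.0]
grip_width: 0.0002
```

View pics/s3z.png

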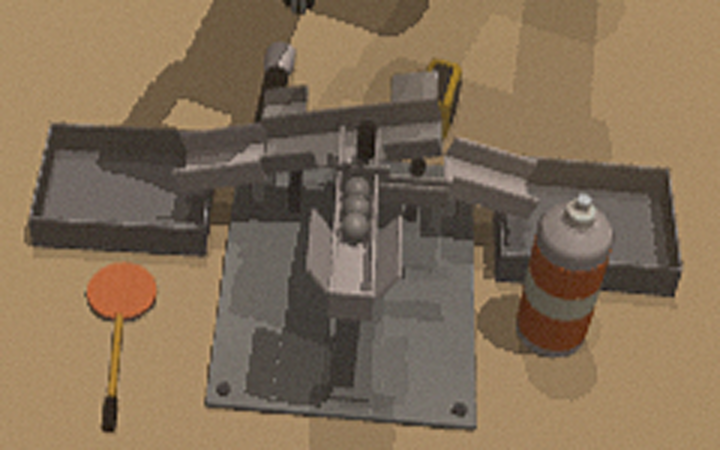

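The gate has rocked over: its right end is now down at the right delivery chute (265,145), its left end is up at (440,130), and the balls still wait at (355,185–230). Next I'll go beside the stop knob, on its right.

```bash
python3 -m pendant '[[[40,2,0],0,-1],[[40,1,0],0,-1],[[39,1,0],0,-1],[[0,0,0],0,-1],[[0,0,-25],0,-1],[[0,0,-26],0,-1],[[0,0,0],0,-1]]' && python3 - <<'E'
from h import *
a,_=save('scene','s4')
A=cv2.resize(a[150:270,210:370],(800,600),interpolation=2)
cv2.imwrite('pics/s4z.png',A[:,:,::-1])
E
```

```text
time_s: 4.68
position: [0.6607, -0.1037, 0.1706]
tool_rot: [[0.997, -0.073, -0.02], [-0.073, -0.997, 0.014], [-0.021, -0.013, -1.0]]
ft_force: [0.3, 0.1, 1.1]
grip_width: -0.0002
```

View pics/s4z.png

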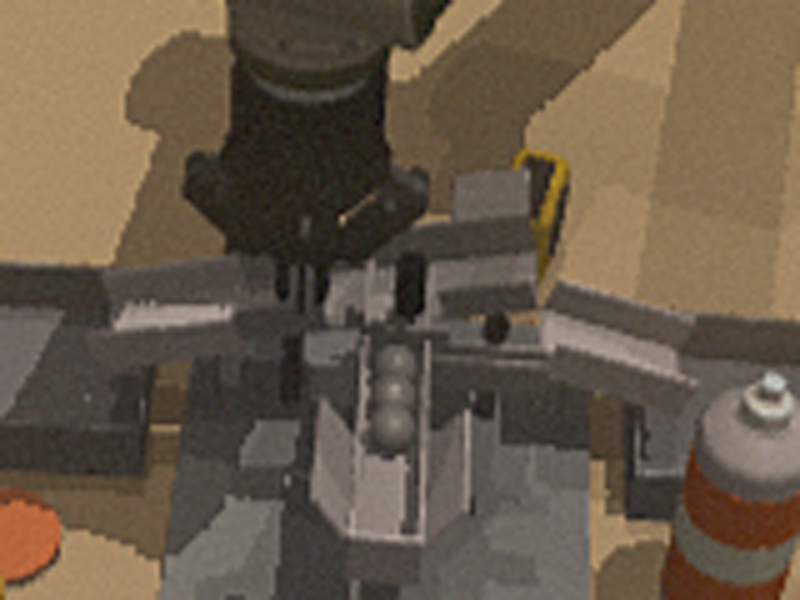

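Fingertips at (300,285) stand clear to the right of the knob (410,285), with free space between them. The tip is a bit low at 171 mm, so I'll raise it to about 185 before pushing left.

```bash
python3 -m pendant '[[[1,0,14],0,-1],[[0,0,0],0,-1]]' && python3 -m pendant '[[[0.5,10,0],0,-1],[[0.5,10,0],0,-1],[[0.5,8,0],0,-1],[[0.5,8,0],0,-1],[[0.5,8,0],0,-1],[[0.5,8,0],0,-1],[[0.5,8,0],0,-1],[[0.5,6,0],0,-1],[[0,0,0],0,-1]]' && python3 - <<'E'
from h import *
a,_=save('scene','s5'); b,_=save('top','t5')
A=cv2.resize(a[150:270,210:370],(800,600),interpolation=2)
cv2.imwrite('pics/s5z.png',A[:,:,::-1])
E
```

```text
time_s: 4.97
position: [0.6627, -0.1042, 0.1899]
tool_rot: [[0.997, -0.073, -0.014], [-0.073, -0.997, 0.012], [-0.014, -0.011, -1.0]]
ft_force: [0.6, 0.5, 0.3]
grip_width: 0.0001
time_s: 6.1
position: [0.6669, -0.0332, 0.1908]
tool_rot: [[0.997, -0.072, -0.012], [-0.072, -0.997, 0.011], [-0.013, -0.01, -1.0]]
ft_force: [0.6, 0.3, 0.1]
grip_width: -0.0001
```

View pics/s5z.png

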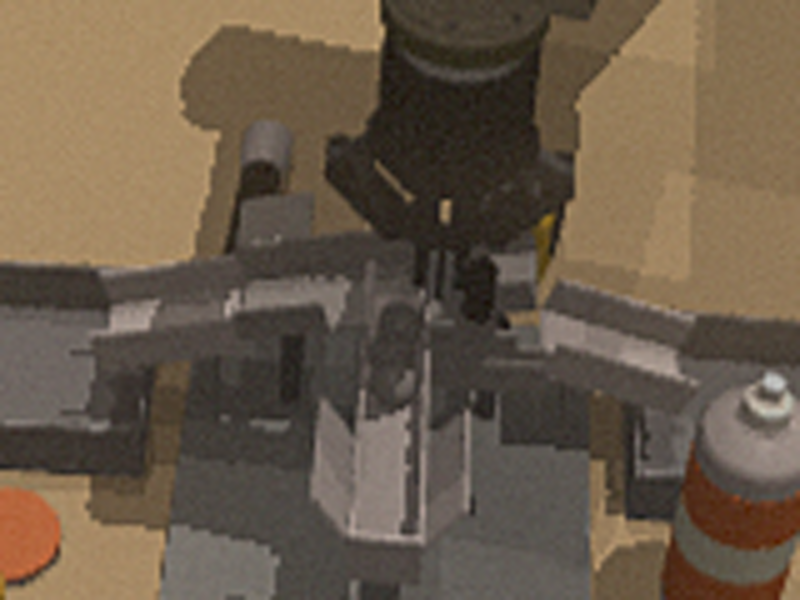

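The knob has moved from (410,285) to (478,285), about 40 mm. The balls at (395,310–390) are in shadow and seem not to have run yet. I'll push a few mm more and look again.

```bash
python3 -m pendant '[[[0,3,0],0,-1],[[0,3,0],0,-1],[[0,0,0],0,-1],[[0,0,0],0,-1],[[0,0,0],0,-1],[[0,0,0],0,-1]]' && python3 - <<'E'
from h import *
a,_=save('scene','s6'); b,_=save('top','t6')
A=cv2.resize(a[150:270,190:350],(800,600),interpolation=2)
A=cv2.convertScaleAbs(A,alpha=1.6)
cv2.imwrite('pics/s6z.png',A[:,:,::-1])
E
```

```text
time_s: 6.95
position: [0.667, -0.0278, 0.1907]
tool_rot: [[0.997, -0.074, -0.012], [-0.074, -0.997, 0.011], [-0.013, -0.01, -1.0]]
ft_force: [-0.0, -0.4, 0.5]
grip_width: -0.0002
```

View pics/s6z.png

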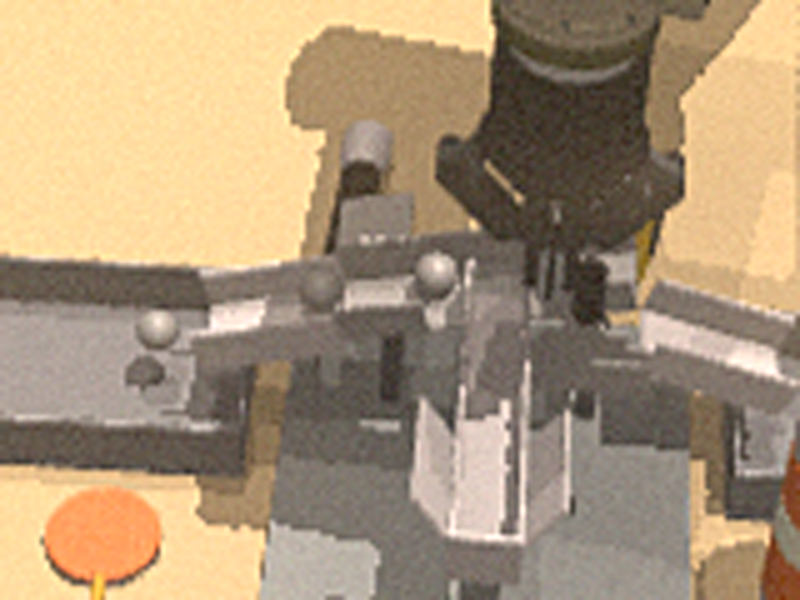

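All three balls are running right: they are at (157,328) entering the tray, (320,285) and (437,272). I'll back off the knob, lift, wait, and check.

```bash
python3 -m pendant '[[[0,-8,0],0,-1],[[0,-4,0],0,-1],[[0,0,30],0,-1],[[0,0,40],0,-1],[[0,0,30],0,-1],[[-40,0,20],0,-1],[[-40,-40,0],0,-1],[[-40,-40,0],0,-1],[[-40,-40,0],0,-1],[[-40,-40,0],0,-1],[[0,0,0],0,-1],[[0,0,0],0,-1]]' && python3 -m pendant '[[[0,0,0],0,-1],[[0,0,0],0,-1],[[0,0,0],0,-1],[[0,0,0],0,-1],[[0,0,0],0,-1],[[0,0,0],0,-1],[[0,0,0],0,-1],[[0,0,0],0,-1]]' && python3 - <<'E'
from h import *
a,_=save('scene','s7'); b,d=save('top','t7')
o=np.load('/tmp/top1.npz')['im']
A=np.vstack([cv2.resize(x,(800,400),interpolation=2)[:300] if 0 else cv2.resize(x,(720,290),interpolation=2) for x in (a[160:310,110:430],b[85:270,100:420])])
A=cv2.convertScaleAbs(A,alpha=1.3)
cv2.imwrite('pics/f7.png',A[:,:,::-1]); print(A.shape)
E
```

```text
time_s: 8.55
position: [0.4596, -0.207, 0.3134]
tool_rot: [[0.997, -0.076, -0.013], [-0.076, -0.997, 0.01], [-0.013, -0.009, -1.0]]
ft_force: [0.1, 0.5, 0.1]
grip_width: 0.0001
time_s: 9.55
position: [0.4614, -0.205, 0.313]
tool_rot: [[0.997, -0.071, -0.013], [-0.071, -0.997, 0.01], [-0.014, -0.009, -1.0]]
ft_force: [0.4, -1.0, -0.1]
grip_width: -0.0002
(580, 720, 3)
```

View pics/f7.png

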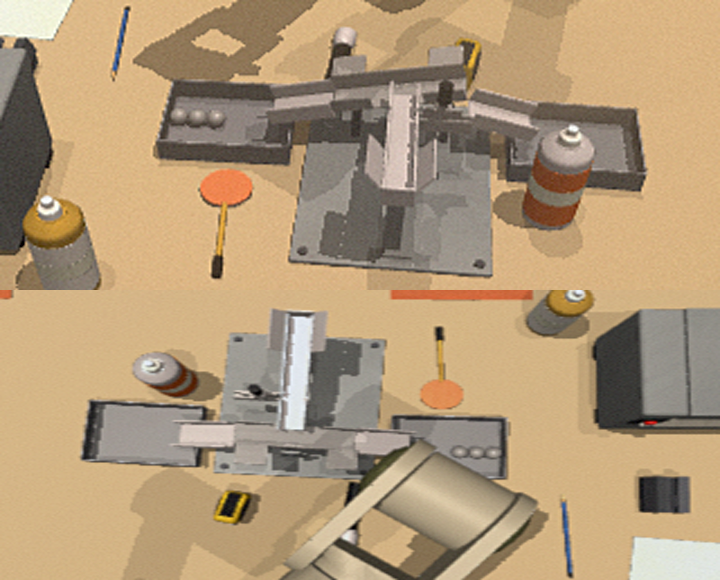

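All three balls rest in the right tray (scene view 178–217,117; top view 460–493,452). The feed is empty, the gate is right end down, and the bystanders look unmoved. Handing in.

```bash
python3 -c "
from rig import ticket; print(ticket.close_job())"
```

```text
the job is handed in; nothing more can be done
None
```

All three balls are in the right tray, and the job was handed in at about 9.7 s on the robot's clock.

- **What I did:** The gate was tipped to the left, so I pressed the raised right tab with the shut fingertips until it rocked over. I then pushed the stop's knob aside to the left by roughly 45 mm, estimated from the images. After that I backed the arm away from everything.
- **Last checks:** The final views, taken about 2.5 s after the release, show the three balls at rest in the right tray, the feed empty and the gate's right end down. The trays, can, tape measure, gauge, pencil and V-block look unmoved. The torch is partly hidden by the arm in the top view, but it looks in place in the scene view.
- **Readings:** The force readings I took after each move stayed at noise level, about 1 N. One descent overshot, to 171 mm instead of about 184 mm, in free space beside the knob. I corrected it before pushing, and none of my checks failed or disagreed.

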